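# Stand up the menu card and hold the clip open over its edge

## Task

Take the white menu card from its sloping rest and stand it upright on its short (lower) edge in the slotted card stand, fully down in the slot, and let go of it. Then squeeze the black spring clip wide open by its two levers, lift it off its post and bring it over the middle of the card's upper edge, so that the edge lies well inside the open jaws with one lip on each side and the clip touches neither the card nor the stand. Finish while still holding the clip gaping there, ready for a colleague to slip the diet slip in beside the card; leave the bowl, mug and spoon alone.

Things in the scene. Friction and masses are not known exactly. Their poses are not given: they have to be found in the camera images.
- card: White rigid menu card, 5 thick (x), 80 wide (y), 110 tall (z) mm, about 55 g. Origin: middle of its lower edge; x is the normal of the printed face. At the start it leans on its rest, z tilted 35 degrees from vertical, upper edge nearer the robot, printed face looking up and away from it. Its upper 65 mm stick out free beyond the rest's back plate.
- card_top (a point): Middle of the card's upper edge, 110 mm along the card's z from its origin; same axes as the card.
- rest: The sloping card rest, fixed to the table: black foot 80 x 100 mm, a tilted aluminium back plate and ledge. Origin on the table under the middle of the card's lower edge, which lies 30 mm above the table; the card leans towards the rest's -x.
- stand: The slotted card stand, fixed: grey rails on a black foot, 70 (x) by 122 (y) mm, 32 mm high, origin on the table under its middle. Its slot runs along its y, is 6.5 mm wide and 100 mm long between end stops; above 20 mm height the slot widens as a V to about 20 mm at its mouth.
- stand_slot (a point): Centre of the slot's floor, 6 mm above the table; x across the slot, y along it, z up. A card standing in the slot has its lower edge here and its upper edge 116 mm above the table.
- post: The clip's post, fixed: a foot 60 x 90 mm with an upright steel plate 3 mm thick (its x), 64 mm wide (its y), top edge 70 mm above the table. Origin on the table under its middle. At the start the clip sits astride the middle of the top edge.
- clip: Black metal spring clip like a clothes peg, about 85 g: two mirrored halves on a pin along y (10 mm diameter, 40 long). Origin on the pin, z up to the levers, x across from half to half. The body is the -x half and turns with it, 0.25 rad when the clip is squeezed wide open evenly. On its post the pin is 75 mm above the table. Squeezing the two lever bars together opens the jaws below the pin.
- clip_jaw (a joint): How far the clip is open: 0 shut, 0.5 rad wide open at its stop (angle between the halves). The spring needs about 6 N on the lever bars to begin to open, 12 N wide open, and shuts the clip when let go.
- bar_a (a point): Centre of the round lever bar of the clip's -x half: bar along y, 8 mm diameter, 32 mm long, 24 mm from the mid plane and 42 mm above the pin when shut. The two bars measure 56 mm over their outsides when shut, 34 mm when squeezed wide open.
- bar_b (a point): The same for the clip's +x half. Between bar and pin each flat lever slopes inward to the pin.
- lip_a (a point): Inner lower corner of the lip that ends the -x half's jaw, mid-width, 40 mm below the pin. Jaws are 36 mm wide (y). The lips are 3.6 mm apart shut, about 23 mm wide open; between lips and pin the clip is 16 mm wide inside when shut.
- lip_b (a point): The same on the +x half's jaw.
- bowl: Bystander: lidded white bowl, 112 mm across, 77 mm high, origin under its middle.
- mug: Bystander: white mug, 76 mm across, 85 mm high, origin under its middle.
- spoon: Bystander: steel spoon, 170 mm long, lying on the table along its x.
There are look-alikes about, which are no part of the job. Of the things like the card, leave any that is purple; of the rest the smaller one is meant.

How it is judged (in metres and radians):
On the way, in this order (a step that is already met when the one before it is completed fails the run):
1. the card stands upright in the stand's slot, let go (distance between card and stand_slot below 0.014 m and z of card in the frame of stand_slot below 0.004 m and angle between card's own z axis and vertical below 0.15 rad and angle between the x axis of card and the x axis of stand, either way round below 0.15 rad and contact force between card and the fingers below 0.1 N), for 0.2 s.
2. the clip is squeezed open and lifted clear of its post (value of joint clip_jaw above 0.3 rad and contact force between clip and the fingers above 3 N and height (world z) of each of lip_a, lip_b above 0.075 m), for 0.2 s.
At the end, for the whole second after the job is handed in: Card seated in the slot (14 mm of centre, 4 mm of floor), upright and in line to 0.15 rad, untouched. Fingers hold the clip still, open over 0.3 rad, clear of card and stand; a lip on each side of the card, both 8 mm or more below its upper edge, pin above the edge, within 18 mm of its middle (distance between card and stand_slot below 0.014 m and z of card in the frame of stand_slot below 0.004 m and angle between card's own z axis and vertical below 0.15 rad and angle between the x axis of card and the x axis of stand, either way round below 0.15 rad and contact force between card and the arm below 0.2 N and contact force between card and the fingers below 0.2 N and value of joint clip_jaw above 0.3 rad and contact force between clip and the fingers above 3 N and contact force between clip and card below 0.2 N and contact force between clip and stand below 0.2 N and z of each of lip_a, lip_b in the frame of card_top below -0.008 m and z of clip in the frame of card_top above 0.004 m and y of clip in the frame of card_top between -0.018 and 0.018 m and ((x of lip_a in the frame of card_top below -0.003 m and x of lip_b in the frame of card_top above 0.003 m) or (x of lip_a in the frame of card_top above 0.003 m and x of lip_b in the frame of card_top below -0.003 m)) and linear speed of each of clip, card below 0.02 m/s); the arm keeps its last pose, push and grip.
It fails at once if a bystander is pushed away or tipped (distance of any of bowl, mug, spoon from where it was at the start of the episode above 0.03 m or angle between any of bowl, mug's own z axis and vertical above 0.4 rad).
It also fails if it takes over 58 s, if anything falls off the work surface, if the arm or the gripper's body presses on something with over 40 N, if the wrist force passes 120 N, or if a joint passes its speed limit or range.

## Robot

A 6-joint arm with a two-finger parallel gripper is mounted at the origin on the work surface. World frame = base frame: x ahead of the robot, y to its left, z up, the work surface at z = 0. Lengths are in mm, angles in rad, forces in N, time in s.
With the tool pointing down it reaches from about 350 to 775 mm from the base axis. Payload 7.3 kg.
Tool frame: the origin (TCP) lies midway between the tips of the shut fingers; the grasp point (between the pads) lies 19 mm behind it (robot.pinch_z is the distance from the TCP to the grasp point, in mm); z points along the fingers, y is the line along which they close (so a half turn about z gives the same grasp; the last joint's range is limited). The gripper opens to 92 mm and grips with 3 to 60 N. Pads are 19 mm wide; open, the fingers measure 130 mm over their backs; the gripper's body (75 mm by 190 mm) begins 47 mm behind the grasp point.
Start: joints at [1.169, 0.342, 1.524, -0, 1.275, -0.146], TCP at [132.82, 507.943, 204.841] pointing down, gripper open.
Joint ranges: [-2.53, 2.53], [-0.77, 2.02], [0.04, 2.7], [-1, 4.14], [0.28, 2.66], [-3.11, 3.11]. Speed limits (rad/s): [2.57, 2.57, 3.14, 3.14, 3.14, 3.14].

## Interface

Orientations are given as a unit quaternion [x, y, z, w].
In Python, from plant import robot, snapshot, get_calibration gives the robot as it stands.
- The arm moves only by the tool send_rows, never from a script. Its argument "motion" is a list that holds one entry, the list of rows, each a list of 6 numbers: the shift along the tool's x, y, z in m, then the turn, a rotation vector about the tool's x, y, z in degrees. In form: [[[x, y, z, ax, ay, az], ...]]. A call has 1 to 10 rows; each row is the pose to reach, as a shift and turn from the pose commanded when the call began, along the tool's axes at that moment; what a row does not reach only later rows make up. A row lasts 1/8 s, in which the tool goes at most 62.5 mm and 10.7 degrees, less where a joint would pass 70% of its speed; a pose out of reach is approached as far as the arm can. A call with a gripper value outside its range is refused whole. "gripper" is the finger opening in m, from 0 to 0.0918, set as the call begins (left out, the last holds). The fingers move at their own pace and stop on an object; the grip force is fixed at half the most. Time passes only in rows, so rows that repeat a pose let the fingers close. It gives the time, the measured TCP pose, the force and the opening at its end, in the units of the state.
- robot.observe(): the state, without advancing time (a new reading comes with each control period).
- snapshot(name): name is "side" or "top"; returns the picture (420x560x3 uint8, red, green, blue); there is no depth.
- get_calibration(name): a dict with "K" (3x3 intrinsics, pixels), "R" (3x3) and "t" (3): a world point X has camera coordinates R X + t. Camera axes: x right, y down, z forward; pixel columns grow to the right and rows downward; lengths in mm; the calibration is good to about 2 mm. A picture is of the moment at which its call begins. get_calibration takes no time and is no camera call.
- robot.hand_in(): hands the job in, once; it reports no verdict.
The state is a dict: "t": time; "qpos": joint angles; "joint_velocities": joint speeds; "tau": joint torques, N m; "ee_pos": TCP position; "eef_rot": TCP orientation; "contact_force": force on the tool from outside, world axes, zero at the start; "torque": the same for the moment, N m; "opening": finger opening in mm.
Only numpy, scipy, OpenCV 4.12 (cv2) and the standard library are available. Lean on these libraries where they do the work, as an engineer would, in place of code of your own. Each camera call takes 0.05 s, during which the arm holds its last target. There are 200 camera calls.

## Working session

There is one attempt and no reset: what is moved stays moved. The work goes in short steps, Python scripts to look and compute and a tool call to move; the robot and the scene stay as the last step left them, time stands still between calls to the robot, and variables do not carry over. Pictures are saved under pics/ and viewed, on a budget of 10 in all, crops included, one or two more only if the job needs it, and the job is handed in when it is done.

Besides the shell and the picture viewer there is one more tool, called by a JSON object that holds its "fn" and its "kwargs". send_rows: Moves the arm, as the interface text tells. Its arguments: {"type":"object","properties":{"motion":{"type":"array","items":{"type":"array","items":{"type":"array","items":{"type":"number"}}}},"gripper":{"type":"number"}},"required":["motion"]}

```bash
ls; mkdir -p pics; python3 - <<'E'
from plant import robot, snapshot, get_calibration
import cv2
for n in("side","top"):
    cv2.imwrite(f"pics/{n}0.png",cv2.cvtColor(snapshot(n),cv2.COLOR_RGB2BGR))
    c=get_calibration(n); print(n,c)
print(robot.observe(), robot.pinch_z)
E
```

```text
pics
side {'K': array([[431.70499388,   0.        , 280.41407042],
       [  0.        , 431.70499388, 206.73419686],
       [  0.        ,   0.        ,   1.        ]]), 'R': array([[ 0.80492772, -0.59329227,  0.00977975],
       [-0.44305169, -0.61189454, -0.65520247],
       [ 0.39471074,  0.52305769, -0.75539002]]), 't': array([-544.79389217,  283.90440412,  725.87874721])}
top {'K': array([[451.31745746,   0.        , 289.74576702],
       [  0.        , 451.31745746, 207.72424709],
       [  0.        ,   0.        ,   1.        ]]), 'R': array([[ 0.01097286, -0.99979626,  0.01694206],
       [-0.99590869, -0.01244689, -0.089504  ],
       [ 0.08969664, -0.01589063, -0.99584236]]), 't': array([ -83.72845566,  626.38418718, 1120.1710165 ])}
{'t': 0.1, 'qpos': array([ 1.16902423e+00,  3.42661868e-01,  1.52491419e+00, -6.97383277e-06,
        1.27540503e+00, -1.46021887e-01]), 'joint_velocities': array([ 0.00086842, -0.00157195, -0.00528602,  0.00065691,  0.00097233,
        0.00159034]), 'tau': array([ 1.47520263e-03, -4.31997442e+01, -2.44697607e+01,  7.18801981e-02,
        5.24525985e-02, -6.91988316e-05]), 'ee_pos': array([132.64678884, 507.56121736, 204.21245444]), 'eef_rot': array([ 1.27525848e-01,  9.91835004e-01, -6.69242006e-04, -1.84564688e-04]), 'contact_force': array([-0.32147886,  0.24328113,  0.50978507]), 'torque': array([-0.01405683,  0.07254872, -0.02313001]), 'opening': 92.00057250630381} 18.8
```

View pics/side0.png

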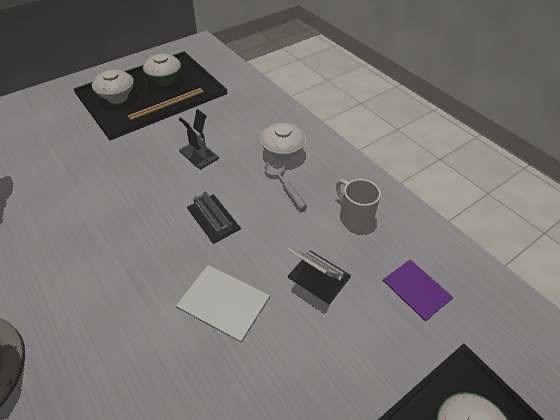

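View pics/top0.png

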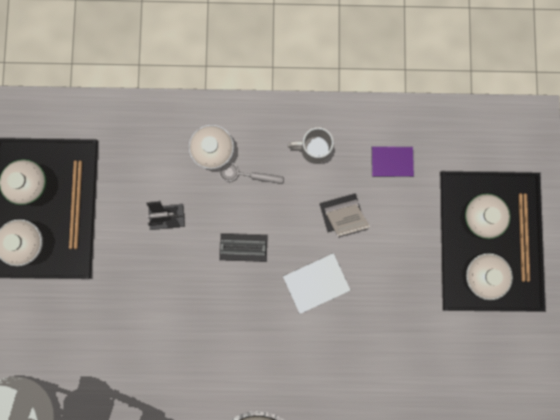

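Candidates for the card: the sheet on the rest, top (346,215); the large white sheet lying flat, top (317,284); the purple sheet, top (393,161). I choose the one on the rest: it isn't purple and it is smaller than the flat sheet. I'll check this in a close crop, together with the stand and clip.

```bash
cat > h.py <<'E'
import numpy as np, cv2
from plant import robot, snapshot, get_calibration
from scipy.spatial.transform import Rotation as R
def ray(n,p):
    c=get_calibration(n); d=c["R"].T@np.linalg.solve(c["K"],[p[0],p[1],1.]); return -c["R"].T@c["t"], d/np.linalg.norm(d)
def onz(n,p,z):
    o,d=ray(n,p); return o+d*(z-o[2])/d[2]
def tri(ps,pt):
    (o,d),(q,e)=ray("side",ps),ray("top",pt)
    s=np.linalg.lstsq(np.c_[d,-e],q-o,rcond=None)[0]; a,b=o+s[0]*d,q+s[1]*e
    return (a+b)/2,np.linalg.norm(a-b)
def proj(n,X):
    c=get_calibration(n); p=c["K"]@(c["R"]@np.asarray(X,float)+c["t"]); return p[:2]/p[2]
E
python3 - <<'E'
import cv2,numpy as np
s=cv2.imread("pics/side0.png");t=cv2.imread("pics/top0.png")
def crop(i,x,y,w=66,h=75): return cv2.resize(i[y:y+h,x:x+w],None,fx=4,fy=4,interpolation=cv2.INTER_CUBIC)
# top row: top cam ; bottom: side cam
a=np.hstack([crop(t,313,180),crop(t,210,205),crop(t,137,180)])
b=np.hstack([crop(s,286,240),crop(s,181,180),crop(s,168,100)])
im=np.vstack([a,b]);im=np.clip(im.astype(float)*1.5+15,0,255);cv2.imwrite("pics/c.png",im);print(im.shape)
E
```

```text
(600, 792, 3)[ WARN:0@0.029] global loadsave.cpp:1063 imwrite_ Unsupported depth image for selected encoder is fallbacked to CV_8U.
```

View pics/c.png

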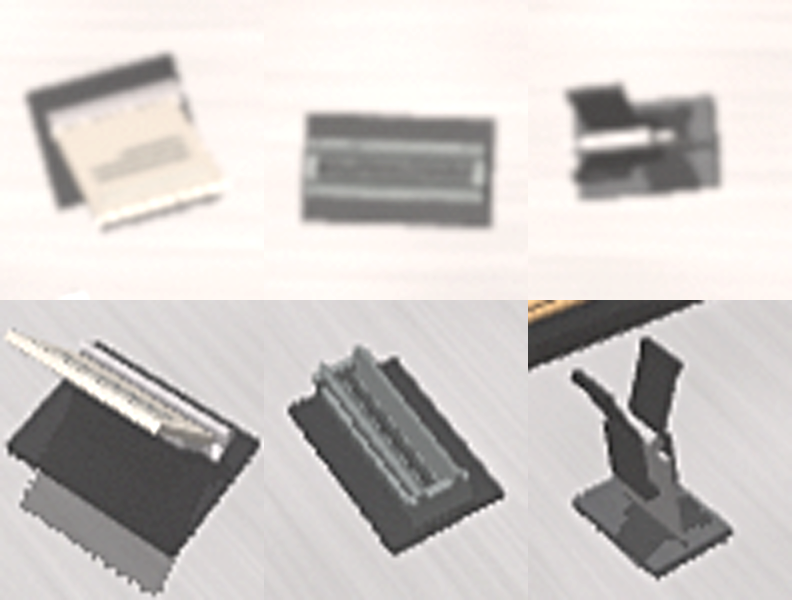

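The crop confirms the white card on its rest: upper edge in top view from (338,237) to (369,228), printed face up. The stand's foot is a clean dark rectangle around (243,247). The clip's levers are at ±x, astride a plate running almost along world y. Now measuring.

```bash
cat > m.py <<'E'
from h import *
np.set_printoptions(precision=1,suppress=True)
T=lambda k,p:{'r':(313+p[0]/4,180+p[1]/4),'s':(210+(p[0]-264)/4,205+p[1]/4),'p':(137+(p[0]-528)/4,180+p[1]/4)}[k]
S=lambda k,p:{'r':(286+p[0]/4,240+(p[1]-300)/4),'s':(181+(p[0]-264)/4,180+(p[1]-300)/4),'p':(168+(p[0]-528)/4,100+(p[1]-300)/4)}[k]
def rep(name,P):
    P=np.array(P); print(name,P.tolist() if 0 else P, 'mean',P.mean(0),'sides',np.linalg.norm(np.diff(P,axis=0),axis=1))
# feet
t=[onz('top',T('s',p),6) for p in[(305,115),(496,117),(492,226),(302,222)]]; rep('stand top',t)
t=[onz('side',S('s',p),6) for p in[(290,408),(397,553),(503,492),(397,360)]]; rep('stand side',t)
t=[onz('top',T('p',p),6) for p in[(712,95),(718,187),(580,198)]]; rep('post top',t); print('centre',(t[0]+t[2])/2)
t=[onz('side',S('p',p),6) for p in[(573,500),(657,577),(733,530)]]; rep('post side',t); print('centre',(t[0]+t[2])/2)
t=[onz('top',T('r',p),120) for p in[(100,229),(226,192)]]; rep('card upper edge top',t)
t=[onz('top',T('r',p),6) for p in[(28,93),(175,53),(62,208)]]; rep('rest foot top',t); 
# card edge side view: free corner
print('card left corner side',onz('side',S('r',(6,333)),120)); 
print('tri card corner',tri(S('r',(6,333)),T('r',(100,229))),tri(S('r',(158,432)),T('r',(226,192))))
# auto stand rect
for n,roi in(('top',(210,225,65,45)),('side',(181,182,66,66))):
    g=cv2.cvtColor(cv2.imread(f'pics/{n}0.png'),cv2.COLOR_BGR2GRAY); x,y,w,h=roi; g=g[y:y+h,x:x+w]
    m=(cv2.resize(g,None,fx=4,fy=4,interpolation=cv2.INTER_CUBIC)<75).astype(np.uint8)
    c=max(cv2.findContours(m,0,1)[0],key=cv2.contourArea); r=cv2.minAreaRect(c)
    b=cv2.boxPoints(r)/4+[x-.375,y-.375]; print(n,r,[onz(n,p,6) for p in b] if n=='top' else '')
E
python3 m.py
```

```text
stand top [[559.8 101.6   6. ]
 [559.9 -21.4   6. ]
 [490.1 -19.9   6. ]
 [491.3 101.8   6. ]] mean [525.3  40.5   6. ] sides [123.   69.9 121.7]
stand side [[491.9 100.4   6. ]
 [489.  -21.4   6. ]
 [555.9 -19.9   6. ]
 [559.1  96.8   6. ]] mean [524.  39.   6.] sides [121.8  66.9 116.7]
post top [[636.3 199.7   6. ]
 [576.8 193.9   6. ]
 [568.7 282.1   6. ]] mean [593.9 225.2   6. ] sides [59.8 88.5]
centre [602.5 240.9   6. ]
post side [[566.5 282.    6. ]
 [575.  189.9   6. ]
 [634.1 198.9   6. ]] mean [591.9 223.6   6. ] sides [92.5 59.7]
centre [600.3 240.5   6. ]
card upper edge top [[ 551.3 -188.3  120. ]
 [ 573.8 -262.1  120. ]] mean [ 562.6 -225.2  120. ] sides [77.2]
rest foot top [[ 642.  -155.3    6. ]
 [ 669.5 -251.3    6. ]
 [ 567.6 -177.7    6. ]] mean [ 626.4 -194.8    6. ] sides [ 99.8 125.7]
card left corner side [ 554.5 -185.   120. ]
tri card corner (array([ 551.6, -187.8,  125.5]), np.float64(0.9057377494844496)) (array([ 574.6, -262.7,  120.2]), np.float64(1.9238824233302292))
top ((133.5, 123.5), (181.0, 39.0), 0.0) [array([491.7,  99.6,   6. ]), array([516.5, 100.2,   6. ]), array([517.8, -15.9,   6. ]), array([492.9, -16.3,   6. ])]
side ((129.0443572998047, 141.92910766601562), (206.1952667236328, 128.095703125), 53.84181594848633)
```

```bash
cat >> h.py <<'E'
def tool(yaw,tilt=0):
    "tool axes: y horizontal at yaw (deg), tilted so z leans towards yaw by tilt"
    u=np.array([np.cos(np.radians(yaw)),np.sin(np.radians(yaw)),0]); k=np.array([0,0,1.]); a=np.radians(tilt)
    z=np.sin(a)*u-np.cos(a)*k; y=np.cos(a)*u+np.sin(a)*k
    return np.c_[np.cross(y,z),y,z]
def row(pos,M,base=None):
    "row from base pose (pos,M), default the measured one"
    if base is None:
        s=robot.observe(); base=(s["ee_pos"],R.from_quat(s["eef_rot"]).as_matrix())
    p0,R0=np.array(base[0]),base[1]
    return np.round(np.r_[R0.T@(np.array(pos)-p0)/1000,0,0,0]+np.r_[0,0,0,R.from_matrix(R0.T@M).as_rotvec(degrees=True)],4)
E
python3 - <<'E'
from h import *
np.set_printoptions(precision=4,suppress=True)
w=([440,250,260],tool(30)); Tm=np.array([564.8,-224.4,120]); M=tool(16.3,35)
print(row(*w)); w2=([500,-180,240],tool(16.3)); print(row(*w2,base=w)); print(row(Tm-40*M[:,2],M,base=w2))
E
```

```text
[-0.3625 -0.1715 -0.0556 -0.079   0.0206 45.3467]
[-0.4024 -0.163   0.02    0.      0.     13.7   ]
[ -0.0608   0.0268   0.0872 -35.      -0.      -0.    ]
```

{"fn": "send_rows", "kwargs": {"motion": [[[-0.06, -0.029, -0.0556, 0, 0, 9], [-0.12, -0.057, -0.0556, 0, 0, 18], [-0.18, -0.086, -0.0556, 0, 0, 27], [-0.24, -0.114, -0.0556, 0, 0, 36], [-0.3, -0.143, -0.0556, 0, 0, 45.3], [-0.3625, -0.1715, -0.0556, 0, 0, 45.3]]], "gripper": 0.05}}

```text
t: 0.85
ee_pos: [409.2, 275.2, 260.3]
eef_rot: [0.5, 0.866, 0.0, -0.0]
contact_force: [-0.2, 1.3, 0.1]
opening: 50.1
```

{"fn": "send_rows", "kwargs": {"motion": [[[-0.06, -0.025, 0.003, 0, 0, 4], [-0.12, -0.05, 0.006, 0, 0, 8], [-0.18, -0.075, 0.01, 0, 0, 12], [-0.24, -0.1, 0.013, 0, 0, 13.7], [-0.3, -0.123, 0.016, 0, 0, 13.7], [-0.36, -0.147, 0.019, 0, 0, 13.7], [-0.4024, -0.163, 0.02, 0, 0, 13.7]]]}}

```text
t: 1.72
ee_pos: [468.1, -155.2, 240.0]
eef_rot: [0.6, 0.8, 0.0, -0.0]
contact_force: [1.3, 0.1, 0.1]
opening: 50.2
```

```bash
python3 - <<'E'
from h import *
np.set_printoptions(precision=4,suppress=True)
s=robot.observe(); print(s["t"],s["ee_pos"],s["qpos"],s["opening"])
Tm=np.array([564.8,-224.4,120]); M=tool(16.3,35)
print(row(Tm-40*M[:,2],M))
E
```

```text
1.725 [ 468.1368 -155.196   239.9991] [-0.4758  0.2569  1.5458  0.0003  1.3394 -0.7606] 50.2322898029804
[ -0.0936   0.0504   0.0872 -35.0093  -0.0336   0.0051]
```

{"fn": "send_rows", "kwargs": {"motion": [[[0, 0, 0, 0, 0, 0], [0, 0, 0, 0, 0, 0]]]}}

```text
t: 1.98
ee_pos: [468.0, -152.6, 239.9]
eef_rot: [0.6, 0.8, 0.0, -0.001]
contact_force: [0.1, 0.8, 0.2]
opening: 49.9
```

```bash
python3 - <<'E'
from h import *
np.set_printoptions(precision=4,suppress=True)
s=robot.observe(); print(s["t"],s["ee_pos"])
Tm=np.array([564.8,-224.4,120]); M=tool(16.3,35)
print(row(Tm-40*M[:,2],M))
E
```

```text
1.975 [ 467.9594 -152.619   239.8763]
[ -0.0962   0.0499   0.0869 -35.041   -0.0837  -0.0223]
```

{"fn": "send_rows", "kwargs": {"motion": [[[-0.024, 0.012, 0.02, -9, 0, 0], [-0.048, 0.025, 0.04, -18, 0, 0], [-0.072, 0.037, 0.062, -27, 0, 0], [-0.0962, 0.05, 0.087, -35, 0, 0], [-0.0962, 0.05, 0.087, -35, 0, 0], [-0.0962, 0.05, 0.087, -35, 0, 0]]]}}

```text
t: 2.72
ee_pos: [543.6, -230.0, 153.8]
eef_rot: [0.571, 0.764, 0.241, 0.179]
contact_force: [-0.5, -0.1, 0.6]
opening: 50.3
```

```bash
python3 - <<'E'
from h import *
np.set_printoptions(precision=4,suppress=True)
s=robot.observe(); print(s["t"],s["ee_pos"],s["qpos"])
Tm=np.array([564.8,-224.4,120]); M=tool(16.3,35)
print(row(Tm+40*M[:,2],M))
a=snapshot("side")[190:330,230:390];b=snapshot("top")[150:290,270:430]
im=np.hstack([cv2.resize(x,None,fx=2.5,fy=3.5,interpolation=2) if 0 else cv2.resize(x,(400,350),interpolation=2) for x in(a,b)])
cv2.imwrite("pics/pre.png",np.clip(im[:,:,::-1]*1.5,0,255).astype(np.uint8))
E
```

```text
2.725 [ 543.6098 -230.0256  153.8371] [-0.8423  0.3532  1.8623  0.7945  0.8123 -1.6583]
[-0.0007 -0.0014  0.0803 -0.0714 -0.115   0.0725]
```

View pics/pre.png

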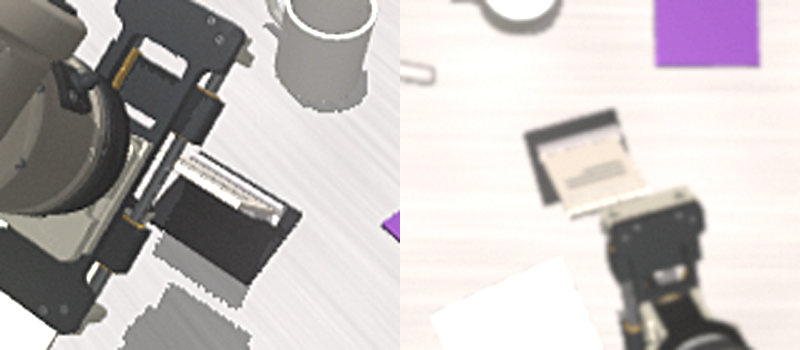

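```bash
python3 - <<'E'
from h import *
np.set_printoptions(precision=1,suppress=True)
s=robot.observe(); M=R.from_quat(s["eef_rot"]).as_matrix(); p=s["ee_pos"]
for y in(-28,0,28):
  for d in(40,0,-50): q=p+d*M[:,2]+y*M[:,1]; print(y,d,q,((proj('top',q)-[270,150])*2.5+[400,0]),((proj('side',q)-[230,190])*2.5))
E
```

```text
-28 40 [ 544.2 -230.3  106. ] [612.5 226.5] [171.1 208.4]
-28 0 [ 522.2 -236.7  138.7] [625.3 250.1] [152.7 205.2]
-28 -50 [ 494.7 -244.8  179.7] [642.6 281.9] [126.7 200.7]
0 40 [ 566.2 -223.7  122. ] [608.2 202.5] [191.5 173. ]
0 0 [ 544.2 -230.2  154.8] [621.1 225.6] [174.1 168. ]
0 -50 [ 516.7 -238.3  195.8] [638.5 256.8] [149.7 160.9]
28 40 [ 588.2 -217.2  138.1] [603.8 177.9] [211.9 137.7]
28 0 [ 566.2 -223.7  170.9] [616.8 200.5] [195.6 130.8]
28 -50 [ 538.7 -231.7  211.8] [634.2 231. ] [172.6 121.1]
```

The block over the card in the top view is the gripper body's raised end, which should project near (649,190). The grasp line itself projects to the middle of the card's edge, (608,202), so I go in.

{"fn": "send_rows", "kwargs": {"motion": [[[0, -0.001, 0.02, 0, 0, 0], [0, -0.001, 0.04, 0, 0, 0], [0, -0.001, 0.06, 0, 0, 0], [0, -0.001, 0.08, 0, 0, 0], [0, -0.001, 0.08, 0, 0, 0], [0, -0.001, 0.08, 0, 0, 0]]]}}

```text
t: 3.58
ee_pos: [586.7, -218.7, 87.2]
eef_rot: [0.572, 0.763, 0.241, 0.18]
contact_force: [-0.2, -0.9, 0.1]
opening: 50.2
```

{"fn": "send_rows", "kwargs": {"motion": [[[0, 0, 0, 0, 0, 0], [0, 0, 0, 0, 0, 0], [0, 0, 0, 0, 0, 0], [0, 0, 0, 0, 0, 0], [0, 0, 0, 0, 0, 0]]], "gripper": 0.0}}

```text
t: 4.2
ee_pos: [586.7, -218.7, 87.3]
eef_rot: [0.572, 0.763, 0.241, 0.18]
contact_force: [3.1, 1.6, 3.1]
opening: 4.7
```

{"fn": "send_rows", "kwargs": {"motion": [[[0, 0.008, -0.02, 0, 0, 0], [0, 0.016, -0.04, 0, 0, 0], [0, 0.024, -0.06, 0, 0, 0], [0, 0.03, -0.07, 0, 0, 0], [0, 0.03, -0.07, 0, 0, 0]]]}}

```text
t: 4.82
ee_pos: [572.0, -223.3, 162.4]
eef_rot: [0.571, 0.763, 0.241, 0.181]
contact_force: [-0.3, 0.4, 0.5]
opening: 4.5
```

```bash
python3 - <<'E'
from h import *
np.set_printoptions(precision=4,suppress=True)
s=robot.observe(); print(s["t"],s["ee_pos"],s["opening"])
print(row([525,40,170],tool(-.7)))
E
```

```text
4.825 [ 572.0105 -223.3111  162.3978] 4.499427421363049
[ 0.2659  0.0283  0.0101 34.7935 -5.1426 16.529 ]
```

{"fn": "send_rows", "kwargs": {"motion": [[[0.044, 0.005, 0.002, 6, -0.9, 2.8], [0.088, 0.01, 0.004, 12, -1.7, 5.5], [0.133, 0.014, 0.005, 18, -2.6, 8.3], [0.177, 0.019, 0.007, 24, -3.4, 11], [0.222, 0.024, 0.009, 29, -4.3, 13.8], [0.2659, 0.0283, 0.0101, 34.79, -5.14, 16.53], [0.2659, 0.0283, 0.0101, 34.79, -5.14, 16.53], [0.2659, 0.0283, 0.0101, 34.79, -5.14, 16.53]]]}}

```text
t: 5.82
ee_pos: [524.3, 40.2, 168.6]
eef_rot: [0.711, 0.703, -0.0, -0.001]
contact_force: [0.4, 0.1, -0.0]
opening: 4.7
```

```bash
python3 - <<'E'
from h import *
np.set_printoptions(precision=4,suppress=True)
s=robot.observe(); print(s["t"],s["ee_pos"],s["opening"],s["qpos"])
print(row([525,40,130],tool(-.7)))
a=snapshot("side");b=snapshot("top");cv2.imwrite("pics/cs.png",a[:,:,::-1]);
im=np.hstack([cv2.resize(x,None,fx=4,fy=4,interpolation=2) for x in(a[110:250,170:270],b[190:330,195:295])])
cv2.imwrite("pics/carry.png",np.clip(im[:,:,::-1]*1.4,0,255).astype(np.uint8))
E
```

```text
5.825 [524.3399  40.2172 168.649 ] 4.6863512989743175 [-0.0701  0.3769  1.5768  0.0014  1.1903 -0.0598]
[-0.0003  0.0008  0.0386 -0.1306 -0.0802  0.0852]
```

View pics/carry.png

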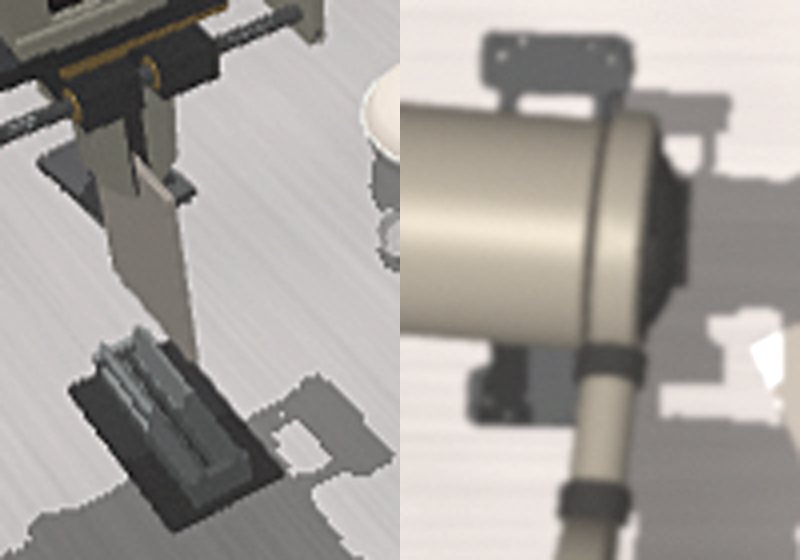

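```bash
python3 - <<'E'
from h import *
np.set_printoptions(precision=1,suppress=True)
f=lambda X:(proj('side',X)-[170,110])*4
for X in([524.3,0.2,97.6],[524.3,80.2,97.6],[524.3,0.2,207.6],[524.3,.2,87.6],[534.3,0.2,97.6],[524.3,-9.8,97.6],[525,90,32],[525,-10,32]): print(X,f(X))
E
```

```text
[524.3, 0.2, 97.6] [196.6 361.9]
[524.3, 80.2, 97.6] [117.  269.2]
[524.3, 0.2, 207.6] [172.8 198.9]
[524.3, 0.2, 87.6] [198.5 375.2]
[534.3, 0.2, 97.6] [213.8 353.2]
[524.3, -9.8, 97.6] [207.1 374.1]
[525, 90, 32] [125.  342.3]
[525, -10, 32] [220.1 456.6]
```

Both visible lower corners of the held card lie within about 0.5 px of where they should be, and the slot ends match too. Lowering.

{"fn": "send_rows", "kwargs": {"motion": [[[0, 0.0005, 0.02, 0, 0, 0], [0, 0.0005, 0.04, 0, 0, 0], [0, 0.0005, 0.055, 0, 0, 0], [0, 0.0005, 0.068, 0, 0, 0], [0, 0.0005, 0.074, 0, 0, 0], [0, 0.0005, 0.074, 0, 0, 0], [0, 0.0005, 0.074, 0, 0, 0]]]}}

```text
t: 6.8
ee_pos: [525.6, 40.3, 96.3]
eef_rot: [0.711, 0.703, 0.0, -0.0]
contact_force: [-0.5, 0.4, -0.8]
opening: 4.5
```

{"fn": "send_rows", "kwargs": {"motion": [[[0, 0, 0.003, 0, 0, 0], [0, 0, 0.006, 0, 0, 0], [0, 0, 0.009, 0, 0, 0], [0, 0, 0.009, 0, 0, 0]]]}}

```text
t: 7.3
ee_pos: [527.6, 40.5, 90.5]
eef_rot: [0.711, 0.703, 0.003, 0.002]
contact_force: [-3.6, 1.9, 24.5]
opening: 4.7
```

Resistance at card bottom about 19.5 mm: it sits at the V's throat. I'll ease up and open the fingers just a few mm, so the card can align itself and drop while still guided.

{"fn": "send_rows", "kwargs": {"motion": [[[0, 0, -0.007, 0, 0, 0], [0, 0, -0.007, 0, 0, 0], [0, 0, -0.007, 0, 0, 0]]]}}

```text
t: 7.68
ee_pos: [524.9, 40.3, 93.3]
eef_rot: [0.711, 0.703, -0.0, -0.001]
contact_force: [0.4, 0.5, -0.9]
opening: 4.8
```

{"fn": "send_rows", "kwargs": {"motion": [[[0, 0, 0, 0, 0, 0], [0, 0, 0, 0, 0, 0], [0, 0, 0, 0, 0, 0], [0, 0, 0, 0, 0, 0]]], "gripper": 0.01}}

```text
t: 8.18
ee_pos: [525.2, 40.3, 93.7]
eef_rot: [0.711, 0.703, 0.0, -0.001]
contact_force: [0.2, -0.2, 0.1]
opening: 10.0
```

```bash
python3 - <<'E'
from h import *
np.set_printoptions(precision=4,suppress=True)
s=robot.observe(); print(s["t"],s["ee_pos"],s["opening"],s["contact_force"])
a=snapshot("side")
im=cv2.resize(a[110:250,170:270],None,fx=4,fy=4,interpolation=2)
cv2.imwrite("pics/drop.png",np.clip(im[:,:,::-1]*1.4,0,255).astype(np.uint8))
f=lambda X:(proj('side',X)-[170,110])*4
for z in(6,20): print(z,[f([525,y,z]) for y in(0,80)],[f([525,y,z+110]) for y in(0,80)])
E
```

```text
8.175 [525.1524  40.322   93.7175] 10.031605302739482 [ 0.1975 -0.228   0.065 ]
6 [array([214.5027, 475.0307]), array([139.8381, 384.1243])] [array([194.3754, 336.4865]), array([113.668 , 243.6008])]
20 [array([212.1434, 458.7907]), array([136.759 , 367.5907])] [array([191.5263, 316.8753]), array([109.9815, 223.8052])]
```

View pics/drop.png

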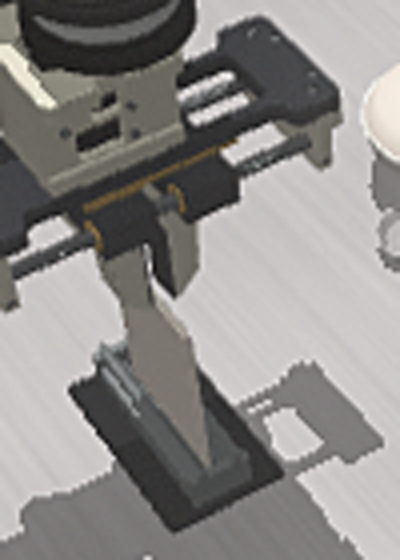

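```bash
cat > prof.py <<'E'
from h import *
from scipy.ndimage import map_coordinates
g=snapshot("side").astype(float).mean(2); Z=np.arange(96,142,2)
print('z ',*Z)
for x in(521,525,529):
  for y in(4,10,16):
    p=np.array([proj('side',[x,y,z]) for z in Z]); print(x,y,*map_coordinates(g,[p[:,1],p[:,0]],order=1).round().astype(int))
E
python3 prof.py
```

```text
z  96 98 100 102 104 106 108 110 112 114 116 118 120 122 124 126 128 130 132 134 136 138 140
521 4 85 84 82 82 82 84 85 86 88 95 102 108 111 116 120 126 130 136 145 146 147 145 145
521 10 84 85 85 85 85 84 84 86 90 95 103 110 112 111 111 116 124 139 146 147 135 84 53
521 16 84 85 85 84 84 84 84 83 87 95 107 111 115 110 114 123 138 146 144 134 110 76 46
525 4 105 107 106 103 99 100 101 100 104 110 120 135 143 148 147 146 145 143 143 142 142 142 142
525 10 80 81 82 82 82 88 98 110 115 120 133 141 144 143 146 146 145 144 144 145 141 111 86
525 16 86 85 86 89 96 104 110 110 114 116 119 124 131 145 149 148 144 119 82 45 48 49 50
529 4 147 148 147 147 148 148 148 149 148 147 146 145 144 143 143 142 142 141 141 140 140 141 143
529 10 135 131 128 123 124 124 125 142 148 147 145 144 144 143 142 142 142 141 140 140 142 141 132
529 16 82 81 85 107 120 128 140 145 149 147 146 145 143 143 143 143 143 132 112 87 76 74 76
```

Top edge reads about 117–120 mm, so the card has dropped into the slot. I'll release fully, rise, and look unoccluded.

{"fn": "send_rows", "kwargs": {"motion": [[[0, 0, 0, 0, 0, 0], [0, 0, 0, 0, 0, 0], [0, 0, -0.03, 0, 0, 0], [0, 0, -0.07, 0, 0, 0], [0, 0, -0.12, 0, 0, 0], [0, 0.02, -0.16, 0, 0, 0]]], "gripper": 0.03}}

```text
t: 9.02
ee_pos: [545.0, 40.0, 256.2]
eef_rot: [0.711, 0.703, 0.0, -0.0]
contact_force: [0.8, -0.6, -0.4]
opening: 30.0
```

{"fn": "send_rows", "kwargs": {"motion": [[[-0.06, 0, 0, 0, 0, -3], [-0.12, 0, 0, 0, 0, -6], [-0.18, 0, 0, 0, 0, -6], [-0.2, 0.03, 0, 0, 0, -6], [-0.2, 0.04, 0, 0, 0, -6], [-0.2, 0.04, 0, 0, 0, -6]]], "gripper": 0.08}}

```text
t: 9.78
ee_pos: [582.9, -159.9, 252.9]
eef_rot: [0.673, 0.739, -0.0, -0.001]
contact_force: [-0.3, 0.5, -0.8]
opening: 79.5
```

```bash
python3 - <<'E'
from h import *
np.set_printoptions(precision=1,suppress=True)
s=robot.observe(); print(s["t"],s["ee_pos"],s["eef_rot"],s["qpos"],s["opening"])
a=snapshot("side");b=snapshot("top")
cv2.imwrite("pics/s1.png",a[:,:,::-1]);cv2.imwrite("pics/t1.png",b[:,:,::-1])
im=np.hstack([cv2.resize(x,None,fx=5,fy=5,interpolation=2) for x in(a[130:250,175:255],b[190:310,200:280])])
cv2.imwrite("pics/seat.png",np.clip(im[:,:,::-1]*1.4,0,255).astype(np.uint8))
for n,o in(('side',(175,130)),('top',(200,190))):
  print(n,[ (proj(n,[525,y,z])-o)*5 for y in(0,80) for z in (6,116)])
E
```

```text
9.775 [ 582.9 -159.9  252.9] [ 0.7  0.7 -0.  -0. ] [-0.4  0.5  1.2  0.   1.5 -0.5] 79.48164747726605
side [array([243.1, 493.8]), array([218. , 320.6]), array([149.8, 380.2]), array([117.1, 204.5])]
top [array([297.4, 288.8]), array([285.7, 288.5]), array([141.7, 287. ]), array([113.6, 286.6])]
```

View pics/seat.png

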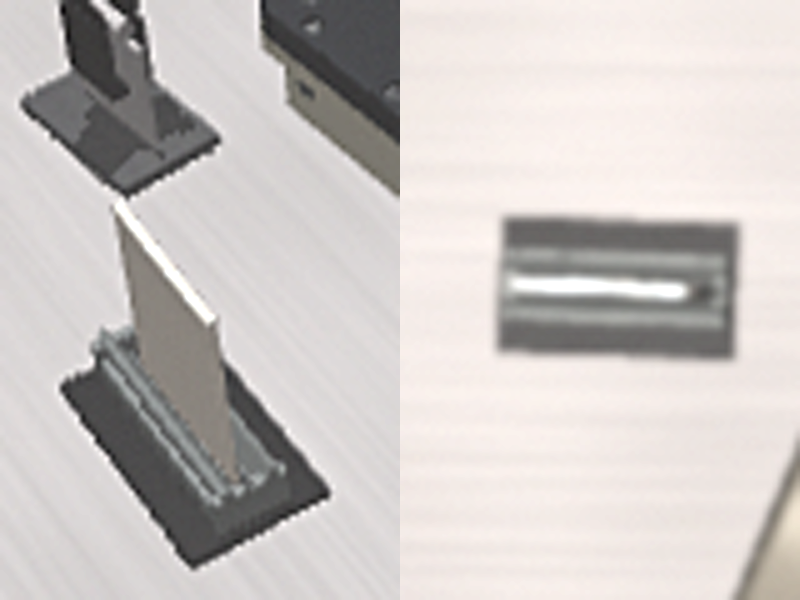

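The card stands seated and upright: its upper corners, side (214,320) and (118,203), match the seated prediction of (218,321) and (117,204). Now the clip.

```bash
python3 - <<'E'
from h import *
np.set_printoptions(precision=4,suppress=True)
T=lambda p:(137+(p[0]-528)/4,180+p[1]/4); S=lambda p:(168+(p[0]-528)/4,100+(p[1]-300)/4)
print('barb ends',tri(S((645,338)),T((568,90))),tri(S((683,365)),T((622,86))))
print('bara',[onz('side',S(p),119) for p in((574,372),(612,405))])
print('plate z70',[onz('top',T(p),70) for p in((578,141),(676,135))])
print('card top',onz('top',(222-.4,247),116),onz('top',(257.6-.4,248.4),116))
C=np.array([601.5,240.7,0]);M=tool(5.5)
for base in (None,):
  print(row(C+[0,0,215],M)); 
s=robot.observe(); print(s['qpos'])
for X in ([24,16,117],[24,-16,117],[-24,16,117],[-24,-16,117]):
  q=C+R.from_euler('z',5.5,degrees=True).apply(X); print(X,q,(proj('top',q)-[137,180])*4+[528,0],(proj('side',q)-[168,100])*4+[528,300])
E
```

```text
barb ends (array([625.4607, 259.6053, 118.4727]), np.float64(4.16060711925758)) (array([630.2722, 228.0774, 116.0322]), np.float64(0.11585820137052001))
bara [array([574.2942, 255.3793, 119.    ]), array([577.584 , 216.0037, 119.    ])]
plate z70 [array([600.9221, 265.9701,  70.    ]), array([605.3173, 206.6277,  70.    ])]
card top [525.705   82.6394 116.    ] [523.368   -0.1865 116.    ]
[ 0.3965  0.0565  0.039  -0.0864 -0.0933 -0.1185]
[-0.3944  0.4633  1.2026  0.0007  1.4778 -0.4884]
[24, 16, 117] [623.856  258.9266 117.    ] [568.1135  96.1637] [647.0753 341.3228]
[24, -16, 117] [626.923 227.074 117.   ] [623.0209  91.6318] [678.7463 366.581 ]
[-24, 16, 117] [576.077 254.326 117.   ] [572.8242 177.9134] [578.2036 374.6077]
[-24, -16, 117] [579.144  222.4734 117.    ] [627.948  173.3026] [609.477 400.936]
```

{"fn": "send_rows", "kwargs": {"motion": [[[0.057, 0.008, 0.003, 0, 0, 0], [0.114, 0.016, 0.006, 0, 0, 0], [0.171, 0.024, 0.009, 0, 0, 0], [0.228, 0.032, 0.012, 0, 0, 0], [0.285, 0.04, 0.015, 0, 0, 0], [0.342, 0.048, 0.03, 0, 0, 0], [0.3965, 0.0565, 0.06, 0, 0, 0], [0.3965, 0.0565, 0.08, 0, 0, 0], [0.3965, 0.0565, 0.08, 0, 0, 0], [0.3965, 0.0565, 0.08, 0, 0, 0]]]}}

```text
t: 11.12
ee_pos: [602.6, 239.4, 175.4]
eef_rot: [0.674, 0.739, 0.001, -0.0]
contact_force: [-0.2, 0.7, 0.2]
opening: 79.7
```

```bash
python3 - <<'E'
from h import *
np.set_printoptions(precision=4,suppress=True)
s=robot.observe(); print(s["t"],s["ee_pos"],s["opening"],s["qpos"],s["contact_force"])
print(row([601.7,240.6,100],tool(5.6)))
a=snapshot("side");b=snapshot("top")
im=np.hstack([cv2.resize(x,(400,500),interpolation=2) for x in(a[60:185,150:250],b[150:275,110:210])])
cv2.imwrite("pics/clip.png",np.clip(im[:,:,::-1]*1.5,0,255).astype(np.uint8))
E
```

```text
11.125 [602.6022 239.3869 175.4086] 79.6553201415424 [0.2594 0.5929 1.1954 0.0013 1.3522 0.1667] [-0.198   0.7284  0.2084]
[ 0.0012 -0.0009  0.0754  0.0521 -0.0798 -0.3073]
```

View pics/clip.png

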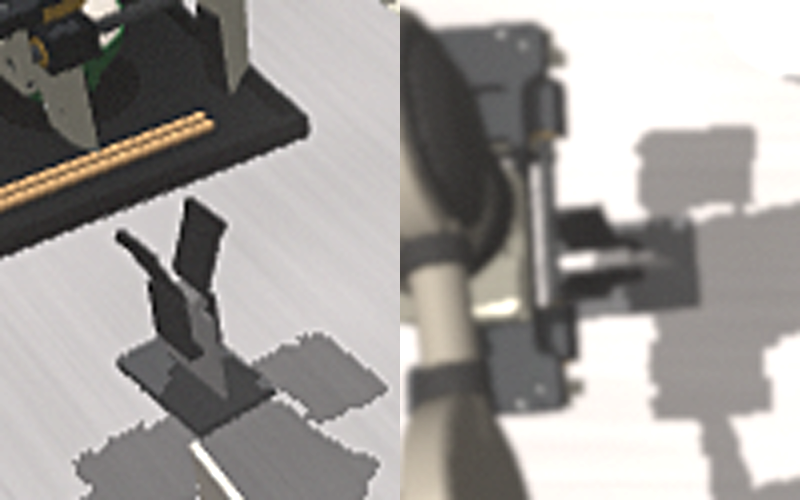

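```bash
python3 - <<'E'
from h import *
np.set_printoptions(precision=1,suppress=True)
s=robot.observe(); M=R.from_quat(s["eef_rot"]).as_matrix(); p=s["ee_pos"]
for y in(-40,0,40):
  for x in(-9.5,9.5): print(x,y,[(proj('side',p+M@[x,y,d])-[150,60])*4 for d in (0,-19)])
E
```

```text
-9.5 -40 [array([109.2, 181.6]), array([103.1, 151.9])]
9.5 -40 [array([ 90.1, 165.7]), array([ 83.8, 136.1])]
-9.5 0 [array([171.1, 152.9]), array([166. , 123.3])]
9.5 0 [array([151.7, 137.6]), array([146.5, 108.1])]
-9.5 40 [array([230.7, 125.3]), array([226.6,  95.8])]
9.5 40 [array([211.1, 110.5]), array([206.8,  81.1])]
```

The fingers' drawn tips end about 19 mm short of the TCP, so I descend a bit deeper (TCP z about 91) to get the bars well onto the pads.

{"fn": "send_rows", "kwargs": {"motion": [[[0.001, -0.001, 0.02, 0, 0, -0.3], [0.001, -0.001, 0.04, 0, 0, -0.3], [0.001, -0.001, 0.06, 0, 0, -0.3], [0.001, -0.001, 0.075, 0, 0, -0.3], [0.001, -0.001, 0.084, 0, 0, -0.3], [0.001, -0.001, 0.084, 0, 0, -0.3], [0.001, -0.001, 0.084, 0, 0, -0.3]]]}}

```text
t: 12.1
ee_pos: [601.7, 240.7, 90.7]
eef_rot: [0.672, 0.741, 0.001, -0.0]
contact_force: [0.6, 0.1, -0.8]
opening: 79.8
```

{"fn": "send_rows", "kwargs": {"motion": [[[0, 0, 0, 0, 0, 0], [0, 0, 0, 0, 0, 0], [0, 0, 0, 0, 0, 0], [0, 0, 0, 0, 0, 0], [0, 0, 0, 0, 0, 0]]], "gripper": 0.0}}

```text
t: 12.72
ee_pos: [604.5, 241.0, 94.0]
eef_rot: [0.672, 0.741, 0.004, 0.002]
contact_force: [2.5, -0.6, 19.6]
opening: 34.5
```

Opening 34.5 mm, so the clip is wide open. Lifting off the post.

{"fn": "send_rows", "kwargs": {"motion": [[[0, 0, -0.01, 0, 0, 0], [0, 0, -0.03, 0, 0, 0], [0, 0, -0.06, 0, 0, 0], [0, 0, -0.09, 0, 0, 0], [0, 0, -0.11, 0, 0, 0], [0, 0, -0.11, 0, 0, 0], [0, 0, -0.11, 0, 0, 0]]]}}

```text
t: 13.6
ee_pos: [600.7, 240.3, 198.5]
eef_rot: [0.672, 0.741, -0.001, -0.001]
contact_force: [-0.1, 0.3, -1.3]
opening: 32.1
```

```bash
python3 - <<'E'
from h import *
np.set_printoptions(precision=4,suppress=True)
s=robot.observe(); print(s["t"],s["ee_pos"],s["opening"],s["contact_force"],s["eef_rot"])
a=snapshot("side");b=snapshot("top")
cv2.imwrite("pics/s2.png",a[:,:,::-1])
im=cv2.resize(a[40:165,140:240],(480,600),interpolation=2)
cv2.imwrite("pics/lift.png",np.clip(im[:,:,::-1]*1.7,0,255).astype(np.uint8))
M=R.from_quat(s["eef_rot"]).as_matrix(); p=s["ee_pos"]
for d in(-19,-30,14,54): print(d,[(proj('side',p+M@[x,0,d])-[140,40])*4.8 for x in(-18,0,18)])
print(row([524.5,41.2,260],tool(0)))
E
```

```text
13.6 [600.6896 240.2505 198.529 ] 32.12234214648574 [-0.1495  0.3419 -1.3137] [ 0.6717  0.7408 -0.0009 -0.0014]
-19 [array([244.9314, 208.3374]), array([221.9567, 191.0353]), array([199.4087, 174.0546])]
-30 [array([241.3267, 186.437 ]), array([218.178 , 169.1853]), array([195.4631, 152.257 ])]
14 [array([255.3639, 271.72  ]), array([232.8965, 254.2931]), array([210.8356, 237.1815])]
54 [array([267.292 , 344.1888]), array([245.4113, 326.6578]), array([223.9144, 309.4342])]
[-0.1906 -0.0955 -0.0615 -0.2108 -0.0342  5.6008]
```

View pics/lift.png

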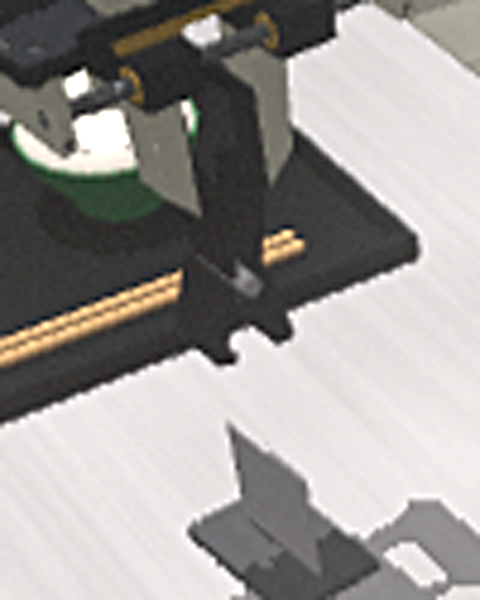

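The clip hangs open and vertical in the fingers, with the lips near (233,358) and (283,342), offset a few mm from the tool axis. Moving it over the card, still high.

```bash
python3 -c "
from h import *
np.set_printoptions(precision=4,suppress=True)
print(row([525.5,38,212],tool(-1)))"
```

```text
[-0.1939 -0.0946 -0.0135 -0.2111 -0.0324  6.6008]
```

{"fn": "send_rows", "kwargs": {"motion": [[[-0.02, -0.01, -0.012, 0, 0, 1], [-0.05, -0.025, -0.013, -0.1, 0, 2], [-0.08, -0.04, -0.0135, -0.2, 0, 3], [-0.11, -0.055, -0.0135, -0.2, 0, 4], [-0.14, -0.07, -0.0135, -0.2, 0, 5], [-0.17, -0.083, -0.0135, -0.2, 0, 6], [-0.188, -0.092, -0.0135, -0.2, 0, 6.6], [-0.1939, -0.0946, -0.0135, -0.2, 0, 6.6], [-0.1939, -0.0946, -0.0135, -0.2, 0, 6.6], [-0.1939, -0.0946, -0.0135, -0.2, 0, 6.6]]]}}

```text
t: 14.95
ee_pos: [526.4, 38.9, 213.2]
eef_rot: [0.713, 0.701, 0.001, 0.0]
contact_force: [-0.1, 0.6, -0.7]
opening: 32.2
```

```bash
python3 - <<'E'
from h import *
np.set_printoptions(precision=4,suppress=True)
s=robot.observe(); print(s["t"],s["ee_pos"],s["opening"],s["contact_force"],s["eef_rot"])
a=snapshot("side")
o=(165,85); im=cv2.resize(a[o[1]:o[1]+120,o[0]:o[0]+100],None,fx=5,fy=5,interpolation=2)
cv2.imwrite("pics/over.png",np.clip(im[:,:,::-1]*1.7,0,255).astype(np.uint8))
M=R.from_quat(s["eef_rot"]).as_matrix(); p=s["ee_pos"]; f=lambda X:(proj('side',X)-o)*5
print('pin end',f(p+M@[-20,0,19])); print('lips near',[f(p+M@[-18,y,57.5]) for y in(-11.5,11.5)],'far',[f(p+M@[18,y,57.5]) for y in(-11.5,11.5)])
print('card top',f([523.4,0,116]),f([525.7,82.6,116]),f([524.5,41.2,116]))
print('jac x,y,z /mm',f(p+[1,0,0])-f(p),f(p+[0,1,0])-f(p),f(p+[0,0,1])-f(p))
print(row([525.5,38,154],tool(-1)))
E
```

```text
14.95 [526.3627  38.9163 213.201 ] 32.20175144452692 [-0.0975  0.5758 -0.6517] [0.7129 0.7012 0.0015 0.0003]
pin end [223.0444 370.2934]
lips near [array([205.6441, 453.6115]), array([258.2368, 429.3113])] far [array([160.4933, 399.8524]), array([212.3789, 376.6542])]
card top [264.4477 547.3721] [165.4623 425.2147] [213.7131 484.9366]
jac x,y,z /mm [ 2.3825 -1.0527] [-1.359  -1.4622] [-0.3422 -2.0781]
[-0.0011 -0.001   0.0591  0.1368 -0.0874  0.0652]
```

View pics/over.png

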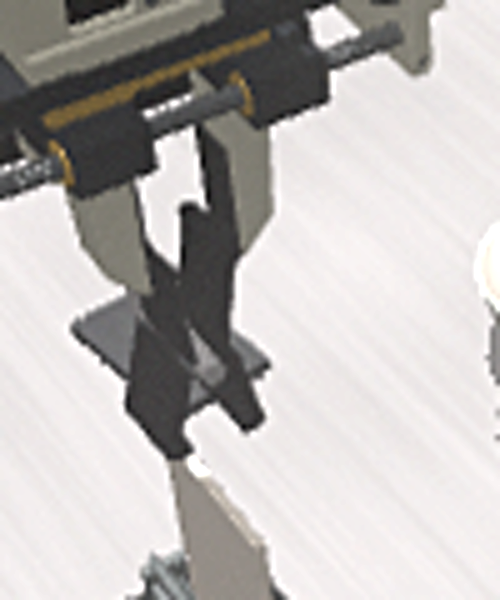

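Relative to the tool axis the jaws sit about 4 mm towards −x (near lips at about (188,455) and (243,430), against 206 and 258 predicted). I shift +4 mm in x, then lower.

{"fn": "send_rows", "kwargs": {"motion": [[[-0.001, 0.004, 0.002, 0.1, 0, 0], [-0.001, 0.004, 0.008, 0.1, 0, 0], [-0.001, 0.004, 0.018, 0.1, 0, 0], [-0.001, 0.004, 0.028, 0.1, 0, 0], [-0.001, 0.004, 0.036, 0.1, 0, 0], [-0.001, 0.004, 0.044, 0.1, 0, 0], [-0.001, 0.004, 0.052, 0.1, 0, 0], [-0.001, 0.004, 0.058, 0.1, 0, 0], [-0.001, 0.004, 0.058, 0.1, 0, 0], [-0.001, 0.004, 0.058, 0.1, 0, 0]]]}}

```text
t: 16.25
ee_pos: [530.5, 37.2, 155.5]
eef_rot: [0.713, 0.701, 0.001, -0.0]
contact_force: [-0.3, -0.9, -0.7]
opening: 32.3
```

```bash
python3 - <<'E'
from h import *
np.set_printoptions(precision=4,suppress=True)
s=robot.observe(); print(s["t"],s["ee_pos"],s["opening"],s["contact_force"],s["eef_rot"])
a=snapshot("side")
o=(165,105); im=cv2.resize(a[o[1]:o[1]+120,o[0]:o[0]+100],None,fx=5,fy=5,interpolation=2)
cv2.imwrite("pics/fin.png",np.clip(im[:,:,::-1]*2.2,0,255).astype(np.uint8))
f=lambda X:(proj('side',X)-o)*5
print('card top',f([523.4,0,116]),f([525.7,82.6,116]),f([524,23,116]),f([524,23,97]),f([525,59,116]))
p=s["ee_pos"]; M=R.from_quat(s["eef_rot"]).as_matrix()
print('pin end',f(p+M@[-20,0,19])); print('lips near',[f(p+M@[-18,y,57.5]) for y in(-11.5,11.5)])
E
```

```text
16.25 [530.4509  37.1879 155.488 ] 32.269959084354205 [-0.2679 -0.9437 -0.6914] [ 0.7132  0.7009  0.0009 -0.    ]
card top [264.4477 447.3721] [165.4623 325.2147] [235.7733 412.1375] [240.934  444.5618] [192.6346 358.9058]
pin end [251.2291 378.0054]
lips near [array([233.767 , 453.8906]), array([283.4519, 429.8898])]
```

View pics/fin.png

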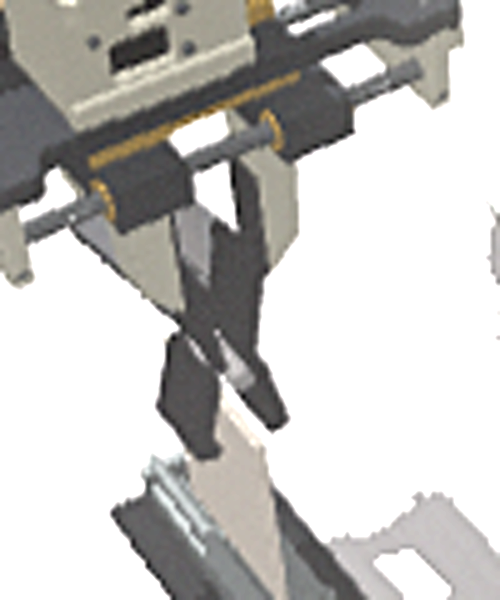

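The card's edge lies between the jaws: near lips at about (218,452) and (272,430), midpoint (245,441), against the card at (241,445) at that height. The pin end at (238,368) is clear above the edge, and the card's near corner is still at (265,447). Settling briefly, then handing in.

{"fn": "send_rows", "kwargs": {"motion": [[[0, 0, 0, 0, 0, 0], [0, 0, 0, 0, 0, 0], [0, 0, 0, 0, 0, 0], [0, 0, 0, 0, 0, 0]]]}}

```text
t: 16.8
ee_pos: [530.3, 37.2, 155.3]
eef_rot: [0.713, 0.701, 0.001, -0.0]
contact_force: [-0.6, 0.0, -1.2]
opening: 31.7
```

```bash
python3 -c "
from plant import robot
s=robot.observe(); print(s['t'],s['ee_pos'],s['contact_force'],s['opening'])
print(robot.hand_in())"
```

```text
16.8 [530.26253678  37.1772543  155.26954798] [-0.60638503  0.03203733 -1.15829208] 31.687531902665683
the job is handed in; nothing more can be done
None
```

The card is standing in the stand's slot, let go, and the clip is held squeezed open over the middle of its upper edge. I handed the job in at 16.8 s; the system gives no verdict.

**Card:** it first caught at the narrow part of the slot (about 24 N). I eased up and opened the fingers slightly, and it dropped in. Afterwards its upper corners were within about 1 px of where a fully seated card should show. They had not moved when I checked again with the clip in place.

**Clip:** in the last picture there was a lip on each side of the card, roughly 19 mm below its edge and centred to about 2 mm. The pin was clear above the edge. The wrist force was only about 1 N, so there was no sign of the clip touching the card or stand.

**What didn't quite agree:**
- The clip sat about 4 mm off the tool axis, so I shifted the tool to correct for it.
- The final gripper opening was about 32 mm, against the 34 mm stated for wide open.
- In the last picture the pin end appeared a few mm from its predicted place. The permitted margins are larger than that.

I viewed 11 pictures, one over the budget.

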